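# Brush out a mixing cup and show the brush to the inspection camera

### The arm

A 6-joint arm with a two-finger parallel gripper is mounted at the origin on the work surface. World frame = base frame: x ahead of the robot, y to its left, z up, the work surface at z = 0. Lengths are in m, angles in rad, forces in N, time in s.
With the tool pointing down it reaches from about 0.35 to 0.975 m from the base axis. Payload 7.1 kg.
Tool frame: the origin (TCP) lies where the fingers leave the gripper's body, on its centre line; the fingertips stand 80 mm ahead of it and the grasp point (between the pads) lies 61 mm ahead of it; z points along the fingers, y is the line along which they close (so a half turn about z gives the same grasp; the last joint's range is limited). The gripper opens to 88 mm and grips with 3 to 60 N. Pads are 20 mm wide; open, the fingers measure 115 mm over their backs; the gripper's body (75 mm by 178 mm) begins 61 mm behind the grasp point.
Start: joints at [1.253, 0.423, 1.63, -0, 1.089, -0.019], TCP at [0.184, 0.597, 0.303] pointing down, gripper open.
Joint ranges: [-3, 3], [-0.9, 2.11], [0.09, 2.58], [-1.31, 4.45], [0.11, 2.69], [-2.54, 2.54]. Speed limits (rad/s): [2.39, 2.39, 3.01, 3.14, 3.14, 3.14].

### API

Orientations are given as a rotation vector (axis times angle).
In Python, from bench import * gives the robot as it stands.
- The arm moves only by the shell command python3 -m crank 'ROWS' [OPENING] [FORCE]. ROWS is JSON, one flat list of numbers, 4 for each row, row after row: the shift along the tool's x, y, z in mm, then the turn about the tool's z in degrees. A call has 1 to 20 rows; each row is the pose to reach, as a shift and turn from the pose commanded when the call began, along the tool's axes at that moment; what a row does not reach only later rows make up. A row lasts 1/8 s, in which the tool goes at most 62.5 mm and 10.7 degrees, less where a joint would pass 70% of its speed; a pose out of reach is approached as far as the arm can. A call with a gripper value outside its range is refused whole. OPENING is the opening, from -1 (shut) to 1 (fully open), set as the call begins (- or left out, the last holds). The fingers move at their own pace and stop on an object; FORCE is the grip in N (left out, the last holds). Time passes only in rows, so rows that repeat a pose let the fingers close. It gives the time, the measured TCP pose, the force, the opening and the grip force at its end, in the units of the state.
- observe(): the state, without advancing time (a new reading comes with each control period).
- get_image(name): name is "side" or "top"; returns a dict with "color" (384x512x3 uint8, red, green, blue), "range_z" (384x512 float32, m along the optical axis (not along the pixel's ray), 0 where there is no reading), "K" (3x3 intrinsics, pixels), "k1" (the pictures are not rectified: a ray, as slopes to the right and down, at radius r is drawn at 1 + k1 r^2 times it, then the intrinsics apply), "R" (3x3) and "t" (3): a world point X has camera coordinates R X + t. Camera axes: x right, y down, z forward; pixel columns grow to the right and rows downward; lengths in m; the calibration is good to about 2 mm. A picture is of the moment at which its call begins.
- hand_in(): hands the job in; it is judged then, once.
Trained networks look in a picture, given as the dict that the camera call returned (one of the last four; its "shot" number tells which), for a name from the list of things; names that differ only in an ending like _2 or _b are one class to them, and where a whole thing is asked for, a point or a joint stands for the part that bears it (a point fixed in the world has none). Each returns a list of dicts, best first, with "confidence" (0 to 1); they miss things now and then, are a little off and sometimes report something else, mostly with a low value. They report only what shows in the picture. A call takes as long as a camera call.
- cut_out(thing, picture): "pixels" (384x512 bool, what is visible of it) and "position" ([row, column] as shares, 0 to 1, of the picture: columns of its width, rows of its height, amid what is visible of it).
- spot_point(thing, picture): "position" ([row, column] as shares, 0 to 1, of the picture: columns of its width, rows of its height: a listed point, or the origin of a listed thing).
The state is a dict: "t": time; "qpos": joint angles; "qvel": joint speeds; "joint_torque": joint torques, N m; "position": TCP position; "tool_rot": TCP orientation; "contact_force": force on the tool from outside, world axes, zero at the start; "wrist_torque": the same for the moment, N m; "gripper_width": finger opening in m; "finger_force": force on a finger pad.
Only numpy, scipy, OpenCV 4.12 (cv2) and the standard library are available. Lean on these libraries where they do the work, as an engineer would, in place of code of your own. Each camera call takes 0.05 s, during which the arm holds its last target. There are 200 camera calls.

### The job

Take the long flat brush out of the tool stand, put it bristles first into the wide open steel mixing cup and work it up and down inside twice, each time from close above the bottom to near the rim. Then lift it out and present it to the inspection camera: brush hanging upright, bristles down and centred straight in front of the lens at lens height, 10 cm from the glass, one broad side of the bristles squarely facing the lens. Finish while still holding it there motionless, and leave the cup and everything else standing where they are, without touching the camera.

Things in the scene. Friction and masses are not known exactly. Their poses are not given: they have to be found in the camera images.
- brush: Long flat rigid brush, 220 mm, 80 g, bristles down in a slot of the stand, the tallest there. Origin: centre of the bristle ends; z up along the handle, y across the broad side, x through the thickness. From below: tan bristles 12 x 36 mm to 52 mm, steel ferrule 13 x 37 mm to 76 mm, wooden handle 12 mm thick (x), 22 mm wide (y) from 90 to 220 mm. Both broad sides alike.
- bristle_mid (a point): Middle of the bristles, on the brush's axis 25 mm above the bristle ends; same axes as the brush. This is the point to be shown.
- stand: Grey fixed block, 70 (x) x 240 (y) x 45 mm high, origin under its centre. Three slots along its y at -75, 0, +75 mm, each 17 (x) x 41 (y) mm and 35 mm deep (slot floor 10 mm above the table). The brush and two short tools (tops below 120 mm) stand in them, in any order, square to the stand, with about 2 mm play.
- cup: Wide open steel mixing cup, loose, 0.5 kg: 100 mm high, 100 mm outer diameter at the rim and 92 at the foot, walls 3 mm, bottom 5 mm thick. Origin under its centre, z up.
- camera: Fixed inspection camera: white box on a post and dark foot, black lens 42 mm in diameter in a white ring light. Origin at table level; the lens looks level along the camera's -x, its axis 160 mm above the table, front glass at x = -60 mm. Top of the box 190 mm above the table.
- view_point (a point): The place to present the bristles: in the air on the lens axis, 100 mm in front of the glass, 160 mm above the table (camera's x = -160 mm). Same axes as the camera: x is the lens axis, z up.
- paddle: Short stirring paddle in the stand: steel blade 12 x 36 x 50 mm with a 10 mm shaft, 108 mm long in all. Origin at its lower end. Leave it alone.
- scraper: Short scraper in the stand: white blade and wide black grip, 95 mm long. Origin at its lower end. Leave it alone.
- tin_a: Closed paint tin, 84 mm diameter, 110 mm high; origin under its centre. Loose bystander: leave it alone.
- tin_b: Closed paint tin, 70 mm diameter, 85 mm high; origin under its centre. Loose bystander: leave it alone.
- bottle_a: White sample bottle with red cap, 40 mm diameter, 90 mm high; origin under its centre. Loose bystander: leave it alone.
- bottle_b: Same as bottle_a. Loose bystander: leave it alone.
- bottle_c: Same as bottle_a. Loose bystander: leave it alone.
- small_pot: Small white open pot, 48 mm diameter, 45 mm high; origin under its centre. Loose bystander: leave it alone.
- tin_lid: Loose flat tin lid, 84 mm diameter, 8 mm high; origin under its centre. Loose bystander: leave it alone.

How it is judged:
By the outcome, as a careful person would: the job done as asked, in the order asked, and still so for the second after the job is handed in, while the arm keeps its last pose, push and grip.
It also fails if it takes over 45 s, if anything falls off the work surface, if the arm or the gripper's body presses on something with over 40 N, if the wrist force passes 120 N, or if a joint passes its speed limit or range.

## Working session

There is one attempt and no reset: what is moved stays moved. The work goes in short steps, Python scripts to look and compute and a shell command to move; the robot and the scene stay as the last step left them, time stands still between calls to the robot, and variables do not carry over. Pictures are saved under pics/ and viewed, at most 10 in all, crops included, and the job is handed in when it is done.

```bash
mkdir -p pics; cat > h.py <<'E'
from bench import *
import numpy as np, cv2
from scipy.spatial.transform import Rotation as Ro
def cloud(p):
    K=np.array(p["K"]);k1=p["k1"];z=p["range_z"]
    v,u=np.mgrid[0:384,0:512]
    d=cv2.undistortPoints(np.stack([u.ravel(),v.ravel()],1).astype(float).reshape(-1,1,2),K,np.array([k1,0,0,0.])).reshape(384,512,2)
    c=np.dstack([d[...,0]*z,d[...,1]*z,z])
    X=(c-np.array(p["t"]))@np.array(p["R"])
    X[z<=0]=np.nan
    return X
def save(p,n): cv2.imwrite("pics/"+n,p["color"][...,::-1])
E
python3 - <<'E'
from h import *
s=observe();print(s["position"],s["tool_rot"],Ro.from_rotvec(s["tool_rot"]).as_matrix().round(3))
ims=[]
for n in("top","side"):
    p=get_image(n);ims.append(p["color"]);X=cloud(p)
    for th in["brush","stand","cup","camera","paddle","scraper","tin_a","bottle_a","small_pot","tin_lid"]:
        for r in cut_out(th,p)[:3]:
            if r["confidence"]<.3: continue
            q=X[r["pixels"]];q=q[~np.isnan(q[:,0])]
            print(n,th,round(r["confidence"],2),(np.array(r["position"])*[384,512]).round(),len(q),np.percentile(q,[3,50,97],axis=0).round(3).tolist() if len(q) else 0)
    save(p,n+"1.png")
    print(np.array(p["R"]).round(2).tolist(),p["t"])
E
```

```text
[0.18381986 0.59690075 0.30190162] [-4.67540044e-01 -3.10636459e+00  2.37086670e-03] [[-0.956  0.294 -0.   ]
 [ 0.294  0.956 -0.001]
 [ 0.    -0.002 -1.   ]]
top brush 0.77 [194. 166.] 220 [[0.558, 0.178, 0.038], [0.561, 0.187, 0.141], [0.569, 0.208, 0.231]]
top brush 0.72 [207. 430.] 2564 [[0.473, -0.457, 0.01], [0.519, -0.392, 0.178], [0.568, -0.35, 0.192]]
top stand 0.74 [202. 143.] 2438 [[0.527, 0.152, 0.003], [0.555, 0.271, 0.044], [0.597, 0.386, 0.049]]
top cup 0.73 [224. 249.] 1472 [[0.448, -0.035, 0.001], [0.493, 0.011, 0.006], [0.536, 0.053, 0.1]]
top camera 0.57 [205. 432.] 2736 [[0.472, -0.465, 0.003], [0.519, -0.393, 0.175], [0.57, -0.35, 0.192]]
top scraper 0.7 [197. 141.] 218 [[0.553, 0.244, 0.032], [0.561, 0.267, 0.102], [0.573, 0.293, 0.107]]
top scraper 0.69 [195. 163.] 225 [[0.558, 0.178, 0.037], [0.561, 0.188, 0.144], [0.569, 0.21, 0.231]]
top tin_a 0.92 [116. 237.] 1221 [[0.711, 0.001, 0.01], [0.74, 0.036, 0.108], [0.782, 0.073, 0.113]]
top tin_a 0.59 [125. 300.] 774 [[0.698, -0.148, 0.023], [0.724, -0.118, 0.084], [0.757, -0.089, 0.088]]
top bottle_a 0.66 [128. 1
[... 1249 characters left out ...]
96, -0.153, 0.022], [0.726, -0.137, 0.078], [0.757, -0.094, 0.088]]
side bottle_a 0.8 [162. 300.] 283 [[0.706, 0.118, 0.002], [0.72, 0.128, 0.054], [0.739, 0.212, 0.092]]
side bottle_a 0.72 [251. 176.] 476 [[0.365, -0.158, 0.007], [0.383, -0.15, 0.055], [0.399, -0.134, 0.091]]
side bottle_a 0.52 [174. 174.] 344 [[0.346, 0.117, 0.003], [0.365, 0.125, 0.049], [0.382, 0.142, 0.091]]
side small_pot 0.76 [254. 320.] 450 [[0.683, -0.2, 0.004], [0.705, -0.175, 0.03], [0.725, -0.157, 0.047]]
side tin_lid 0.59 [294. 177.] 1117 [[0.346, -0.278, 0.003], [0.383, -0.242, 0.008], [0.419, -0.202, 0.011]]
[[0.99, -0.1, -0.01], [-0.08, -0.68, -0.73], [0.07, 0.73, -0.68]] [-0.56395089  0.10524459  0.93220192]
```

View pics/top1.png

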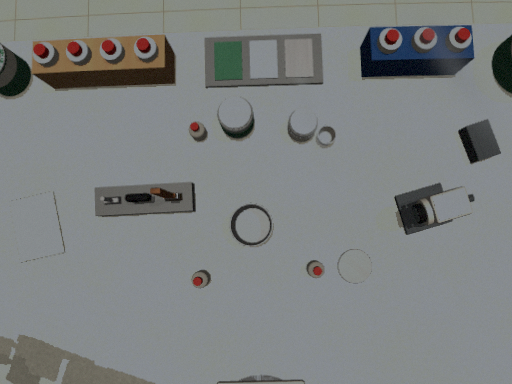

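```bash
python3 - <<'E'
from h import *
for n in("top","side"):
    p=get_image(n);X=cloud(p).reshape(-1,3);X=X[~np.isnan(X[:,0])]
    def sel(lo,hi): return X[((X>lo)&(X<hi)).all(1)]
    def rect(q):
        (c,s,a)=cv2.minAreaRect((q[:,:2]*1000).astype(np.float32));return np.round(c,1),np.round(s,1),round(a,2)
    for nm,lo,hi in [("brush>.13",(.52,.14,.13),(.6,.24,.26)),("brushtop",(.52,.14,.215),(.6,.24,.26)),("stand",(.5,.1,.038),(.63,.42,.05)),("camtop",(.44,-.5,.18),(.6,-.3,.2)),("camfoot",(.44,-.5,.002),(.6,-.3,.03)),("cam mid",(.4,-.55,.08),(.62,-.25,.178)),("cuprim",(.42,-.07,.094),(.56,.08,.106))]:
        q=sel(lo,hi)
        if len(q)<5: print(n,nm,len(q));continue
        print(n,nm,len(q),*rect(q),np.median(q,0).round(4),q.max(0).round(3))
        if nm=="cuprim": print(cv2.minEnclosingCircle((q[:,:2]*1000).astype(np.float32)))
E
```

```text
top brush>.13 147 [564.1 196.3] [11.9 22.8] 3.73 [0.5622 0.1904 0.2107] [0.57  0.207 0.233]
top brushtop 71 [564.1 196.8] [11.9 21.6] 3.34 [0.5641 0.1955 0.2285] [0.57  0.207 0.233]
top stand 2212 [562.6 271.7] [ 70.8 241.6] 1.57 [0.5554 0.271  0.0444] [0.6   0.392 0.05 ]
top camtop 1256 [ 516.6 -400.9] [ 60.9 111.2] 15.24 [ 0.5179 -0.4088  0.1888] [ 0.558 -0.346  0.194]
top camfoot 1363 [ 520.3 -399.7] [159.9 197.6] 0.43 [ 0.5291 -0.385   0.0123] [ 0.6  -0.3   0.02]
top cam mid 323 [ 523.8 -408.2] [ 58.  133.5] 20.53 [ 0.515  -0.3597  0.1691] [ 0.558 -0.344  0.178]
top cuprim 191 [491.5   8.2] [96. 98.] 88.33 [0.4914 0.0115 0.0992] [0.541 0.056 0.104]
((492.0309753417969, 8.272865295410156), 49.86960983276367)
side brush>.13 169 [562.5 196. ] [12.3 22.3] 1.69 [0.5618 0.1889 0.1867] [0.569 0.207 0.233]
side brushtop 40 [561.9 195.8] [21.5 11.2] 84.82 [0.5613 0.1894 0.2277] [0.568 0.207 0.233]
side stand 782 [560.6 272.8] [ 70.2 243.7] 1.48 [0.5522 0.236  0.0462] [0.598 0.395 0.05 ]
side camtop 2405 [ 515.  -400.7] [ 60.7 110.5] 14.64 [ 0.5161 -0.4157  0.19  ] [ 0.556 -0.347  0.194]
side camfoot 1243 [ 520. -370.] [159. 139.] 0.49 [ 0.4931 -0.4117  0.0139] [ 0.599 -0.3    0.029]
side cam mid 742 [ 516.  -410.4] [ 58.7 131.2] 15.66 [ 0.5215 -0.4548  0.1658] [ 0.556 -0.343  0.178]
side cuprim 243 [489.4  10.1] [100.5  96.2] 85.59 [0.4899 0.0089 0.0995] [0.538 0.061 0.104]
((490.4098205566406, 9.80331039428711), 51.152435302734375)
```

View pics/side1.png

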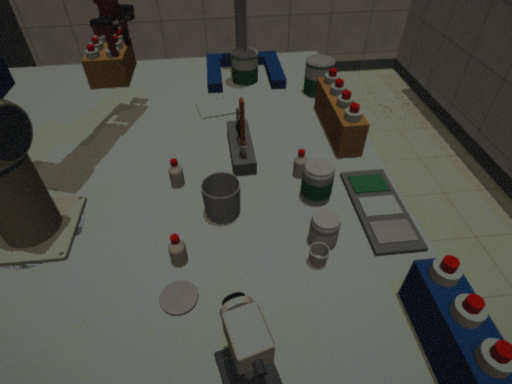

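The top view shows the stand around (145,200), with the brush as the rightmost tool (~(165,193)). The cup is at (251,224) and the camera at (435,208), its lens facing left (+y). The side view agrees, and the path between them looks clear. Next I'll work out the camera pose and the first move.

```bash
cat >> h.py <<'E'
def to(x,y,z,yaw):
    "world TCP target, yaw of tool y axis in deg -> row values"
    s=observe();M=Ro.from_rotvec(s["tool_rot"]).as_matrix()
    y0=np.degrees(np.arctan2(M[1,1],M[0,1]))
    return (M.T@(np.array([x,y,z])-s["position"])*1000).round(1), round(-((yaw-y0+180)%360-180),1)
def pxplane(p,pos,z):
    d=cv2.undistortPoints(np.array([[[pos[1]*512,pos[0]*384]]]),np.array(p["K"]),np.array([p["k1"],0,0,0.]))[0,0]
    R=np.array(p["R"]);C=-R.T@p["t"];r=R.T@[d[0],d[1],1.];return C+r*(z-C[2])/r[2]
E
python3 - <<'E'
from h import *
print("above brush",to(.563,.1965,.335,1.5))
a=np.radians(-75.05);cx=np.array([np.cos(a),np.sin(a)]);cy=np.array([-cx[1],cx[0]])
for n in("top","side"):
    p=get_image(n)
    for r in spot_point("camera",p)[:2]: print(n,"cam",r["confidence"],pxplane(p,r["position"],0))
    for r in spot_point("view_point",p)[:2]: print(n,"vp",r["confidence"],pxplane(p,r["position"],.16))
    G=cloud(p);X=G.reshape(-1,3);C=p["color"].reshape(-1,3)
    u=(X[:,:2]-[.5158,-.4008])@np.c_[cx,cy]
    for lo,hi in((.002,.025),(.1,.13),(.13,.16),(.16,.18),(.18,.186),(.187,.196)):
        m=(X[:,2]>lo)&(X[:,2]<hi)&(abs(u[:,0])<.14)&(abs(u[:,1])<.09)&~((lo<.02)&(C.mean(1)>80))
        if m.sum()>9: print(n,lo,m.sum(),"along",np.percentile(u[m,0],[1,5,25,50,75,95,99]).round(4),"across",np.percentile(u[m,1],[1,50,99]).round(4))
    if n=="top":
        v=p["color"][160:250,380:490,::-1];cv2.imwrite("pics/c.png",cv2.resize(v,None,fx=6,fy=6))
E
```

```text
above brush (array([-480.2, -271.5,  -32.3]), np.float64(71.4))
top cam 0.61 [ 0.51428903 -0.40350889  0.        ]
top 0.002 992 along [-0.0437 -0.0424 -0.0305 -0.015   0.0174  0.0615  0.0714] across [-0.0482  0.0196  0.0492]
top 0.13 63 along [-0.0554 -0.0548 -0.0531 -0.052  -0.0375  0.0353  0.0543] across [-0.0266  0.0036  0.0314]
top 0.16 295 along [-0.0557 -0.0545 -0.0488 -0.0397 -0.0256  0.0734  0.0759] across [-0.0267  0.0044  0.0311]
top 0.18 199 along [-0.054  -0.0503 -0.0369 -0.0244 -0.0042  0.0488  0.0555] across [-0.0294 -0.0006  0.031 ]
top 0.187 970 along [-0.0385 -0.0257 -0.0082  0.0132  0.0337  0.0502  0.0536] across [-0.0279  0.0012  0.0296]
side cam 0.9 [ 0.51616398 -0.40566924  0.        ]
side cam 0.72 [0.49797227 0.00584152 0.        ]
side vp 0.36 [ 0.66160684 -0.28770722  0.16      ]
side 0.002 1060 along [-0.0433 -0.0383 -0.0143  0.0132  0.0278  0.0423  0.0482] across [-0.0504 -0.0236  0.048 ]
side 0.13 248 along [-0.0175 -0.0046  0.0502  0.054   0.0544  0.0741  0.0746] across [-0.0311 -0.0167  0.0258]
side 0.16 551 along [-0.0543 -0.0518 -0.0061  0.0542  0.0592  0.0727  0.0745] across [-0.0311 -0.0059  0.0263]
side 0.18 248 along [-0.0542 -0.052  -0.0368 -0.0289  0.0535  0.0545  0.0548] across [-0.031  -0.0038  0.0292]
side 0.187 2083 along [-0.0382 -0.028  -0.0054  0.0163  0.0361  0.0507  0.0533] across [-0.0299 -0.0018  0.0273]
```

View pics/c.png

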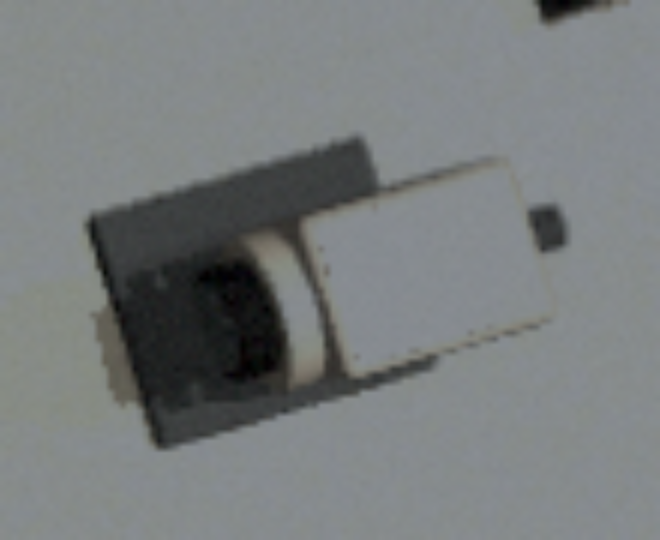

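The crop shows the lens barrel and ring light at the front-left (~(240,320) and (300,310)), with the box behind, so the lens axis yaw is about -75°. From the spots, foot and lens edge, the camera origin is ≈ (0.517, -0.405) and the view point ≈ (0.4755, -0.250). Now I'll move above the brush.

```bash
python3 -m crank '[0,0,-33,0, -55,-31,-33,10, -110,-62,-33,20, -160,-90,-33,30, -210,-119,-33,40, -260,-147,-33,50, -310,-175,-33,60, -360,-203,-33,71.4, -410,-232,-33,71.4, -450,-254,-33,71.4, -480,-271.5,-33,71.4, -480,-271.5,-33,71.4, -480,-271.5,-33,71.4]' 1 30
python3 -c "
from h import *
print(to(.563,.1965,.256,1.5))"
```

```text
t: 3.12
position: [0.5623, 0.1968, 0.3355]
tool_rot: [-2.192, -2.249, 0.001]
contact_force: [-0.0, -0.1, -0.4]
gripper_width: 0.0879
finger_force: 0.0
(array([-0.3,  0.8, 79.5]), np.float64(-0.0))
```

```bash
python3 -m crank '[0,0.8,40,0, 0,0.8,79.5,0, 0,0.8,79.5,0]' && python3 -m crank '[0,0,0,0,0,0,0,0,0,0,0,0,0,0,0,0,0,0,0,0,0,0,0,0,0,0,0,0,0,0,0,0]' -1 30
```

```text
t: 3.5
position: [0.5611, 0.1971, 0.2537]
tool_rot: [-2.189, -2.25, 0.009]
contact_force: [0.9, 0.2, 1.1]
gripper_width: 0.0877
finger_force: 0.0
t: 4.5
position: [0.5636, 0.1965, 0.2561]
tool_rot: [2.193, 2.25, -0.0]
contact_force: [5.8, 0.2, 1.9]
gripper_width: 0.0121
finger_force: 30.0
```

```bash
python3 -m crank '[0,0.5,-10,0, 0,0.5,-25,0, 0,0.5,-45,0, 0,0.5,-80,0, 0,0.5,-140,0, 0,0.5,-140,0,0,0.5,-140,0]'
python3 - <<'E'
from h import *
s=observe();print(s["position"],s["contact_force"],s["gripper_width"])
M=Ro.from_rotvec(s["tool_rot"]).as_matrix();y0=np.degrees(np.arctan2(M[1,1],M[0,1]));print(y0)
for n in("top","side"):
    p=get_image(n);save(p,n+"2.png")
    X=cloud(p).reshape(-1,3);X=X[~np.isnan(X[:,0])]
    X=X[(abs(X[:,0]-.5636)<.04)&(abs(X[:,1]-.1965)<.045)]
    for lo,hi in((.135,.16),(.155,.17),(.17,.195),(.2,.22),(.25,.275),(.275,.3)):
        q=X[(X[:,2]>lo)&(X[:,2]<hi)]
        if len(q)>8:print(n,lo,len(q),np.percentile(q,[4,50,96],axis=0).round(4).tolist(),cv2.minAreaRect((q[:,:2]*1000).astype(np.float32)))
    for r in spot_point("brush",p)[:1]+spot_point("bristle_mid",p)[:1]: print(n,r["confidence"],pxplane(p,r["position"],.15),pxplane(p,r["position"],.175))
E
```

```text
t: 5.38
position: [0.5637, 0.1965, 0.3967]
tool_rot: [2.192, 2.25, 0.001]
contact_force: [-0.3, 0.1, -1.9]
gripper_width: 0.0118
finger_force: 30.0
[0.56373111 0.19647154 0.39667904] [-0.33055677  0.1342175  -1.91292552] 0.011848368195722055
1.481031665700106
top 0.135 11 [[0.5598, 0.1785, 0.1513], [0.5613, 0.1788, 0.1566], [0.5715, 0.2031, 0.1585]] ((561.5665283203125, 189.4203338623047), (9.981302261352539, 28.892396926879883), 25.83123779296875)
top 0.155 20 [[0.5595, 0.1785, 0.1564], [0.5611, 0.1791, 0.1607], [0.5717, 0.2122, 0.167]] ((560.7785034179688, 194.5727996826172), (11.06126594543457, 37.88212203979492), 19.63787078857422)
top 0.17 33 [[0.5593, 0.1782, 0.1716], [0.5604, 0.1844, 0.1818], [0.5711, 0.2108, 0.1941]] ((560.9013671875, 194.8118438720703), (10.3414888381958, 37.257991790771484), 19.09054183959961)
top 0.2 25 [[0.5593, 0.1778, 0.2045], [0.56, 0.1849, 0.2101], [0.5701, 0.205, 0.2191]] ((560.9824829101562, 192.14047241210938), (10.748052597045898, 32.595638275146484), 23.364633560180664)
top 0.25 27 [[0.5599, 0.1856, 0.251], [0.5621, 0.1865, 0.2602], [0.5699, 0.19
[... 1087 characters left out ...]
[0.5627, 0.1809, 0.2098], [0.5684, 0.2028, 0.2195]] ((558.40087890625, 190.75885009765625), (10.38957691192627, 29.134902954101562), 25.27467918395996)
side 0.25 46 [[0.5574, 0.1871, 0.2509], [0.5625, 0.1887, 0.2622], [0.5679, 0.1922, 0.2738]] ((562.3021240234375, 189.97776794433594), (6.473337650299072, 11.617839813232422), 76.86974334716797)
side 0.275 46 [[0.5572, 0.1859, 0.2768], [0.5631, 0.1885, 0.2879], [0.5686, 0.2043, 0.2981]] ((563.039306640625, 195.71621704101562), (11.022750854492188, 20.416521072387695), 2.634418249130249)
side 0.69 [0.56878866 0.1939645  0.15      ] [0.56590322 0.15535564 0.175     ]
side 0.73 [0.55894334 0.20071654 0.15      ] [0.55649982 0.16180461 0.175     ]
```

View pics/side2.png

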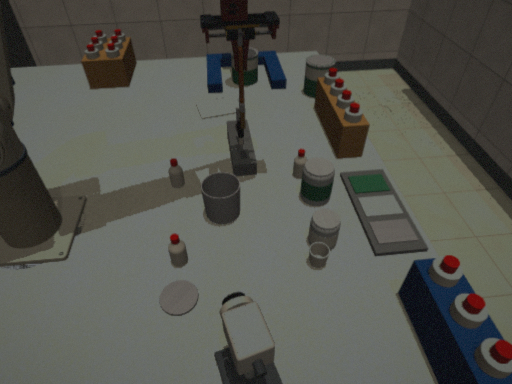

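The side view shows the brush hanging upright in the gripper at about (240,85), clear of the stand, with everything else unmoved. Next: move above the cup.

```bash
python3 - <<'E'
from h import *
print(to(.4914,.009,.3967,1.48))
E
```

```text
(array([-185.5,  -77.2,   -1.4]), np.float64(0.0))
```

```bash
python3 -m crank '[-40,-17,0,0, -85,-35,0,0, -130,-54,0,0, -165,-69,0,0, -185.5,-77,0,0, -185.5,-77,0,0, -185.5,-77,0,0,-185.5,-77,0,0]'
python3 - <<'E'
from h import *
for n in("top","side"):
    p=get_image(n);save(p,n+"3.png");X=cloud(p).reshape(-1,3);X=X[~np.isnan(X[:,0])]
    X=X[(abs(X[:,0]-.4915)<.03)&(abs(X[:,1]-.009)<.03)&(X[:,2]>.13)&(X[:,2]<.2)]
    print(n,len(X),np.percentile(X,[3,50,97],axis=0).round(4).tolist())
E
```

```text
t: 6.68
position: [0.4922, 0.0099, 0.396]
tool_rot: [-2.191, -2.251, 0.0]
contact_force: [-0.1, 0.2, -1.2]
gripper_width: 0.012
finger_force: 30.0Traceback (most recent call last):
  File "<stdin>", line 5, in <module>
    return _quantile_unchecked(
        a, q, axis, out, overwrite_input, method, keepdims, weights)
    return _ureduce(a,
                    func=_quantile_ureduce_func,
    ...<5 lines>...
                    overwrite_input=overwrite_input,
                    method=method)
    r = func(a, **kwargs)
    result = _quantile(arr,
                       quantiles=q,
    ...<2 lines>...
                       out=out,
                       weights=wgt)
    slices_having_nans = np.isnan(arr[-1, ...])
                                  ~~~^^^^^^^^^
IndexError: index -1 is out of bounds for axis 0 with size 0
```

```bash
python3 -m crank '[0,0,40,0, 0,0,80,0, 0,0,110,0, 0,0,130,0, 0,0,138,0, 0,0,138,0, 0,0,138,0]'
python3 - <<'E'
from h import *
p=get_image("side");save(p,"s4.png")
E
```

```text
t: 7.6
position: [0.4925, 0.0093, 0.259]
tool_rot: [2.192, 2.249, 0.002]
contact_force: [-0.1, -0.2, -0.4]
gripper_width: 0.0122
finger_force: 30.0
```

View pics/s4.png

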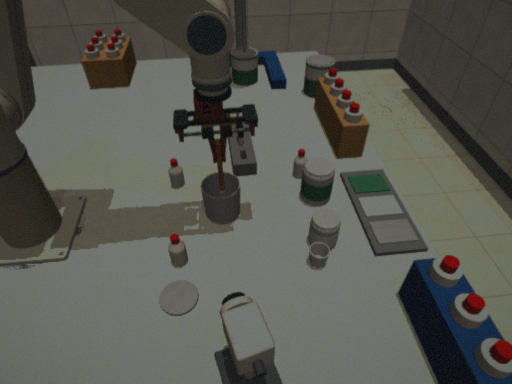

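The brush stands centred in the cup at (220,185), contact free. Now the two strokes.

```bash
python3 -m crank '[0,0,-25,0, 0,0,-55,0, 0,0,-78,0, 0,0,-78,0, 0,0,-78,0, 0,0,-50,0, 0,0,-20,0, 0,0,0,0, 0,0,0,0, 0,0,0,0, 0,0,-25,0, 0,0,-55,0, 0,0,-78,0, 0,0,-78,0,0,0,-78,0]' && python3 -m crank '[0,0,-25,0, 0,0,-60,0, 0,0,-60,0, 0,0,-60,0]' && python3 -c "
from h import *
print(to(.4755,-.2501,.3812,-75))"
```

```text
t: 9.52
position: [0.4915, 0.0091, 0.3359]
tool_rot: [-2.192, -2.25, 0.0]
contact_force: [-0.2, -0.2, -0.7]
gripper_width: 0.0116
finger_force: 30.0
t: 10.02
position: [0.4912, 0.0091, 0.3946]
tool_rot: [-2.191, -2.249, 0.003]
contact_force: [-0.1, 0.5, -1.0]
gripper_width: 0.0118
finger_force: 30.0
(array([-258.8,  -22.4,   13.4]), np.float64(76.5))
```

```bash
python3 -m crank '[-30,-2,0,9, -65,-5,0,18, -100,-8,0,27, -140,-12,0,36, -180,-16,0,45, -215,-19,0,54, -240,-21,0,63, -258.8,-22.4,0,72, -258.8,-22.4,8,76.5, -258.8,-22.4,13.4,76.5, -258.8,-22.4,13.4,76.5, -258.8,-22.4,13.4,76.5, -258.8,-22.4,13.4,76.5]'
python3 - <<'E'
from h import *
s=observe();M=Ro.from_rotvec(s["tool_rot"]).as_matrix();print(s["position"],M.round(4).tolist())
print(to(.4755,-.2501,.3812,-75))
for n in("top","side"):
    p=get_image(n);save(p,n+"5.png");X=cloud(p).reshape(-1,3);X=X[~np.isnan(X[:,0])]
    X=X[(abs(X[:,0]-.4755)<.035)&(abs(X[:,1]+.2501)<.035)]
    for lo,hi in((.1,.15),(.14,.185),(.19,.21),(.24,.29)):
        q=X[(X[:,2]>lo)&(X[:,2]<hi)]
        if len(q)<8: continue
        u=(q[:,:2]-[.4755,-.2501])@np.array([[.2588,.9659],[-.9659,.2588]])
        print(n,lo,len(q),q[:,2].min().round(4),"along",np.percentile(u[:,0],[3,50,97]).round(4),"across",np.percentile(u[:,1],[3,50,97]).round(4),
          "slope deg",np.degrees(np.polyfit(u[:,1],u[:,0],1)[0]).round(1))
    for r in spot_point("bristle_mid",p)[:1]: print(n,r["confidence"],pxplane(p,r["position"],.16))
E
```

```text
t: 11.65
position: [0.4763, -0.25, 0.383]
tool_rot: [3.114, 0.411, 0.001]
contact_force: [0.2, -0.9, -1.2]
gripper_width: 0.0117
finger_force: 30.0
[ 0.47631272 -0.25001038  0.38299932] [[0.9658, 0.2592, 0.0004], [0.2592, -0.9658, -0.0002], [0.0003, 0.0003, -1.0]]
(array([-0.8, -0.1,  1.8]), np.float64(0.0))
top 0.14 9 0.1717 along [-0.0058 -0.0056 -0.0052] across [-0.013  -0.0047  0.0013] slope deg -1.0
top 0.19 19 0.1909 along [-0.0065 -0.0061 -0.0036] across [-0.0127 -0.0025  0.006 ] slope deg -4.0
top 0.62 [ 0.47442924 -0.25123893  0.16      ]
side 0.1 72 0.1366 along [0.0012 0.0046 0.0058] across [-0.0158  0.0004  0.0189] slope deg 2.2
side 0.14 293 0.1401 along [-0.0001  0.0046  0.0058] across [-0.0158  0.0011  0.0191] slope deg 2.6
side 0.19 146 0.1901 along [0.0012 0.0049 0.0061] across [-0.0163  0.0007  0.0189] slope deg 2.5
side 0.24 274 0.2401 along [0.001  0.0043 0.0057] across [-0.0089  0.0007  0.0119] slope deg 3.4
side 0.88 [ 0.47708065 -0.24341583  0.16      ]
```

View pics/side5.png

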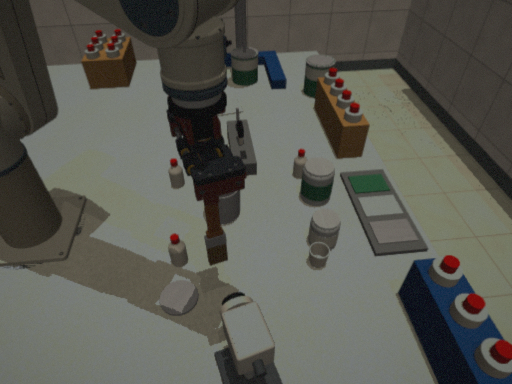

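```bash
python3 -m crank '[-1,0,1,0, -1.9,0,1.8,0, -1.9,0,1.8,0, -1.9,0,1.8,0, -1.9,0,1.8,0, -1.9,0,1.8,0,-1.9,0,1.8,0]'
python3 - <<'E'
from h import *
s=observe();print(s["position"],s["qvel"])
p=get_image("side");X=cloud(p).reshape(-1,3)
W=np.array([[.2588,.9659],[-.9659,.2588]])
def fit(c,m):
    u=(X[:,:2]-c)@W; k=m(u)
    l=cv2.fitLine((u[k]*1000).astype(np.float32),cv2.DIST_HUBER,0,.01,.01).ravel()
    print(k.sum(),np.percentile(u[k],[2,50,98],axis=0).round(4).tolist(),"angle of line vs across",np.degrees(np.arctan2(l[0],l[1])).round(2))
z=X[:,2]
for lo,hi in((.138,.185),(.19,.21),(.24,.29)):
    fit([.4755,-.2501],lambda u:(z>lo)&(z<hi)&(abs(u[:,0])<.02)&(u[:,0]>.0035)&(abs(u[:,1])<.03))
q=X[(z>.182)&(z<.196)&(abs(X[:,0]-.516)<.08)&(abs(X[:,1]+.4)<.08)]
u=(q[:,:2]-[.4755,-.2501])@W
print(np.percentile(u,[1,99],axis=0).round(4),cv2.minAreaRect((q[:,:2]*1000).astype(np.float32)))
E
```

```text
t: 12.72
position: [0.4743, -0.2506, 0.381]
tool_rot: [3.115, 0.41, 0.0]
contact_force: [-0.1, 0.8, -0.6]
gripper_width: 0.0115
finger_force: 30.0
[ 0.47434973 -0.25064482  0.38098149] [-4.60828465e-06  5.71737588e-04 -2.75403957e-03  4.80105844e-04
  6.55699626e-04 -2.51414578e-04]
280 [[0.0036, -0.0171], [0.0046, -0.0002], [0.006, 0.0175]] angle of line vs across 0.11
142 [[0.0036, -0.0178], [0.0049, 0.0005], [0.0065, 0.0172]] angle of line vs across 0.01
220 [[0.0036, -0.0099], [0.0044, -0.0003], [0.0058, 0.0094]] angle of line vs across 179.25
[[ 0.1162 -0.0306]
 [ 0.2104  0.0275]] ((515.162841796875, -401.9781799316406), (60.17523193359375, 108.40228271484375), 14.558136940002441)
```

```bash
python3 -m crank '[0,0,0,0,0,0,0,0,0,0,0,0]'; python3 -c "
from bench import *
print(hand_in())"
```

```text
t: 13.15
position: [0.4743, -0.2507, 0.381]
tool_rot: [-3.115, -0.409, 0.0]
contact_force: [0.1, 0.5, -0.8]
gripper_width: 0.0121
finger_force: 30.0
the job is handed in; nothing more can be done
None
```

The brush was worked up and down twice in the cup and handed in held still at the view point: square to the lens within about 1°, an estimated 2 mm or so off centre, 13.2 s on the robot clock, no verdict returned.

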